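# Switch the dent-ball feeder to the green tray and release the balls

### The arm

A 6-joint arm with a two-finger parallel gripper is mounted at the origin on the work surface. World frame = base frame: x ahead of the robot, y to its left, z up, the work surface at z = 0. Lengths are in m, angles in rad, forces in N, time in s.
With the tool pointing down it reaches from about 0.425 to 0.95 m from the base axis. Payload 3.5 kg.
Tool frame: the origin (TCP) lies on the mounting face of the last link; the fingertips stand 173 mm ahead of it and the grasp point (between the pads) lies 155 mm ahead of it (env.tip_reach is the distance from the TCP to the fingertips, in m); z points along the fingers, y is the line along which they close (so a half turn about z gives the same grasp; the last joint's range is limited). The gripper opens to 85 mm and grips with 20 to 120 N. Pads are 22 mm wide; open, the fingers measure 114 mm over their backs; the gripper's body (76 mm by 85 mm) begins 54 mm behind the grasp point. The pads swing forward as they close: fully open they stand 13 mm farther back than shut.
Start: joints at [-1.383, 0.286, 1.577, -0, 1.279, -0.15], TCP at [0.224, -0.637, 0.405] pointing down, gripper open.
Joint ranges: [-2.77, 2.77], [-0.9, 2.22], [0.21, 2.48], [-1.53, 4.67], [0.24, 2.81], [-2.84, 2.84]. Speed limits (rad/s): [2.79, 2.79, 3.14, 3.14, 3.14, 3.14].

### API

Orientations are given as a unit quaternion [x, y, z, w].
In Python, from workcell import env gives the robot as it stands.
- The arm moves only by the tool carry_out, never from a script. Its argument "motion" is a list of rows, each a list of 7 numbers: the shift along the tool's x, y, z in cm, then the turn, a rotation vector about the tool's x, y, z in degrees, then the opening in per cent of the stroke, from 0 (shut) to 100 (fully open). A call has exactly 8 rows; each row is the pose to reach, as a shift and turn from the pose commanded when the call began, along the tool's axes at that moment; what a row does not reach only later rows make up. A row lasts 1/10 s, in which the tool goes at most 50 mm and 8.59 degrees, less where a joint would pass 70% of its speed; a pose out of reach is approached as far as the arm can. A call with a gripper value outside its range is refused whole. The fingers move at their own pace and stop on an object; the grip force is fixed at half the most. Time passes only in rows, so rows that repeat a pose let the fingers close, or fill a call up. It gives the time, the measured TCP pose, the force, the opening and the grip force at its end, in the units of the state.
- env.state(): the state, without advancing time (a new reading comes with each control period).
- env.snapshot(name): name is "side" or "top" or "wrist"; returns (picture, depth): 480x640x3 uint8, blue, green, red; 480x640 float32, m along the optical axis (not along the pixel's ray), 0 where there is no reading.
- env.camera_info(name): a dict with "camera_matrix" (3x3 intrinsics, pixels), "R" (3x3) and "t" (3): a world point X has camera coordinates R X + t; the wrist camera has in their place "hand_eye" (4x4, takes a point from camera to tool coordinates, whose origin is the TCP and whose axes are the flange's). Camera axes: x right, y down, z forward; pixel columns grow to the right and rows downward; lengths in m; the calibration is good to about 2 mm. A picture is of the moment at which its call begins: read the wrist's pose just before it. camera_info takes no time and is no camera call.
- env.sign_off(): hands the job in; it is judged then, once.
The state is a dict: "time": time; "joints": joint angles; "dq": joint speeds; "effort": joint torques, N m; "ee_pos": TCP position; "ee_rot": TCP orientation; "ft_force": force on the tool from outside, world axes, zero at the start; "moment": the same for the moment, N m; "gripper_width": finger opening in m; "grip_force": force on a finger pad.
Only numpy, scipy, OpenCV 4.12 (cv2) and the standard library are available. Lean on these libraries where they do the work, as an engineer would, in place of code of your own. Each camera call takes 0.05 s, during which the arm holds its last target. There are 200 camera calls.

### The job

Send the three steel dent balls to the green tray: press down the raised blue pad on the right so that the brass seesaw gate rocks all the way over to the green (right) side and stays there, and only then push the red post of the shutter all the way to the left so that the balls roll out of the feed gutter. Just press and push with the fingertips: do not touch or carry the balls themselves, and leave the other things on the bench where they are. Finish clear of everything with all three balls lying in the green tray and the gate still fully over.

Things in the scene. Friction and masses are not known exactly. Their poses are not given: they have to be found in the camera images.
- feeder: fixed ball feeder on a base 275 x 500 x 10 mm (x -75 to +200 mm). Origin on the worktop under the gate's pivot; x points away from the robot (yaw within 0.35 rad), y left. Aluminium feed gutter at y = 0, 30 mm wide, from x 14 mm (floor 123 mm above worktop) up to x 193 mm (floor 169 mm, wall tops 185 mm). Left and right always mean as seen from the robot: left = +y.
- gate (a joint): tilt of the brass seesaw gate, a channel 200 mm long along feeder y, on a pivot along feeder x, 95 mm above the worktop. -0.30 = left end fully down (to the red tray), +0.30 rad = right end fully down (to the green tray); starts at -0.30 to -0.20. Firm stops; stiff hinge, stays where left; about 1.5 N on a pad moves it.
- pad_right (a point): centre of the top of the right blue press pad: disc 32 mm across, 7 mm thick, on the gate's robot side, at feeder x -54 mm, 80 mm right of the pivot, 10 mm above the pivot when level. Top 121 to 128 mm above the worktop at the start, 81 mm with the gate fully over to the right. Free from above.
- pad_left (a point): the same for the left pad, 80 mm left of the pivot; low at the start, 128 mm high when the gate is fully over to the right. Between the pads, at feeder x -20 mm, the gate's brass backstop reaches 147 mm above the worktop.
- shutter (a joint): travel of the steel shutter (at feeder x 70 mm) that holds back the balls: 0 = shut, 0.040 m = fully open, along feeder +y (left); starts at 0 to 0.003. Firm stops, sliding friction 1.2 N, stays where left. Balls get past it from about 0.026 m.
- post (a point): middle of the bare height of the red post on the shutter: upright pin 14 mm in diameter, from 25 mm below to 25 mm above this point (top 221 mm above the worktop). Pushed on its right side, it goes left. Nothing else within 40 mm rises above 173 mm.
- tray_right (a point): centre of the inner floor of the right, green-lined tray (inside 76 mm along x, 72 mm along y; 12 mm above the worktop; side walls rise 30 mm above this point); axes as the feeder's. At the end of the right chute.
- tray_left (a point): the same for the left, red-lined tray (for worn balls).
- ball1_center (a point): centre of polished steel dent ball 1 of 3, 20 mm in diameter, about 33 g, rolling freely; waits in the feed gutter (first behind the shutter). Once the shutter is open the balls reach the tray within about 3 s.
- ball2_center (a point): centre of polished steel dent ball 2 of 3, 20 mm in diameter, about 33 g, rolling freely; waits in the feed gutter (second behind the shutter). Once the shutter is open the balls reach the tray within about 3 s.
- ball3_center (a point): centre of polished steel dent ball 3 of 3, 20 mm in diameter, about 33 g, rolling freely; waits in the feed gutter (last behind the shutter). Once the shutter is open the balls reach the tray within about 3 s.
- cover_plate: bystander: loose chrome harmonica cover plate 124 x 32 x 10 mm lying on the feeder's base, rear left. Origin centre of its underside, long side along its y.
- rivet_jar: bystander: small amber glass jar, 40 mm across, 52 mm high, on the feeder's base, rear right. Origin centre of underside.
- reed_plate: bystander: loose dented brass reed plate 104 x 32 x 3 mm on the worktop in front of the feeder, right. Origin centre of underside, long side along its y.
- comb: bystander: loose black acrylic comb 102 x 28 x 7 mm on the worktop in front of the feeder, middle. Origin centre of underside, long side along its y.
- reed_pick: bystander: steel reed pick with walnut handle, 153 mm long, 13 mm thick, on the worktop in front of the feeder, left. Origin under the handle's front part; it lies along its own x, handle to -x (77 mm), steel tip to +x (76 mm).
- mug: bystander: blue mug 80 mm across, 90 mm high, at the right side of the bench. Origin centre of underside.
- oak_case: hinged oak case with brass latch, closed, fixed, 204 x 264 x 79 mm, at the far left of the bench; not needed. Origin centre of underside.

How it is judged:
On the way, in this order (a step that is already met when the one before it is completed fails the run):
1. the gate is rocked fully over to the right (above 0.25 rad) while all three balls still wait behind the shutter (value of joint gate above 0.25 rad and x of each of ball1_center, ball2_center, ball3_center in the frame of feeder above 0.074 m), for 0.2 s.
2. all three balls have come to the green tray (x of ball1_center in the frame of tray_right between -0.04 and 0.04 m and y of ball1_center in the frame of tray_right between -0.04 and 0.04 m and z of each of ball1_center, ball2_center, ball3_center in the frame of tray_right below 0.034 m and x of ball2_center in the frame of tray_right between -0.04 and 0.04 m and y of ball2_center in the frame of tray_right between -0.04 and 0.04 m and x of ball3_center in the frame of tray_right between -0.04 and 0.04 m and y of ball3_center in the frame of tray_right between -0.04 and 0.04 m), for 0.2 s.
At the end, for the whole second after the job is handed in: all three balls lie in the right, green tray (centres inside its walls, within 40 mm of its centre along each axis and less than 34 mm above its floor), nearly still (under 0.05 m/s); the gate is fully over to the right (above 0.25 of 0.30 rad) and the shutter open (above 34 of 40 mm) (all of step 2 and value of joint gate above 0.25 rad and value of joint shutter above 0.034 m and linear speed of each of ball1, ball2, ball3 below 0.05 m/s); the robot touches nothing.
It fails at once if the robot touches or carries a ball (contact force between any of the arm, the fingers and ball1 above 0.3 N or contact force between any of the arm, the fingers and ball2 above 0.3 N or contact force between any of the arm, the fingers and ball3 above 0.3 N).
It fails at once if a ball is lifted above the feed gutter (height (world z) of any of ball1_center, ball2_center, ball3_center above 0.2 m).
It fails at once if a bystander is shifted by more than 15 mm (distance of any of cover_plate, reed_plate, comb, reed_pick, rivet_jar, mug from where it was at the start of the episode above 0.015 m).
It also fails if it takes over 40 s, if anything falls off the work surface, if the arm or the gripper's body presses on something with over 40 N, if the wrist force passes 120 N, or if a joint passes its speed limit or range.

## Working session

There is one attempt and no reset: what is moved stays moved. The work goes in short steps, Python scripts to look and compute and a tool call to move; the robot and the scene stay as the last step left them, time stands still between calls to the robot, and variables do not carry over. Pictures are saved under pics/ and viewed, at most 10 in all, crops included, and the job is handed in when it is done.

Besides the shell and the picture viewer there is one more tool, called as a command line: name --pt "numbers of a row" for each row, then --argument value for the rest. carry_out: Moves the arm, as the interface text tells. Its arguments: {"type":"object","properties":{"motion":{"type":"array","items":{"type":"array","items":{"type":"number"}}}},"required":["motion"]}

```bash
mkdir -p pics; python3 - <<'E'
from workcell import env
import cv2,numpy as np
s=env.state();print(s['time'],s['ee_pos'],s['ee_rot'],s['gripper_width'])
for n in('top','side'):
    p,d=env.snapshot(n);cv2.imwrite(f'pics/{n}0.png',p);np.save(f'pics/{n}0.npy',d)
    print(n,env.camera_info(n))
E
```

```text
0.0 [ 0.2236732  -0.63659022  0.40331465] [ 9.85771226e-01  1.68088287e-01 -1.90674032e-05 -1.19073031e-03] 0.08537585436298793
top {'camera_matrix': array([[520.88723905,   0.        , 321.98396715],
       [  0.        , 520.88723905, 238.69855466],
       [  0.        ,   0.        ,   1.        ]]), 'R': array([[ 1.58725038e-02, -9.99874013e-01,  1.45118299e-04],
       [-9.86429169e-01, -1.56827942e-02, -1.63436668e-01],
       [ 1.63418354e-01,  2.45100022e-03, -9.86553817e-01]]), 't': array([0.04814585, 0.5976467 , 1.37956866])}
side {'camera_matrix': array([[549.18812488,   0.        , 316.23719156],
       [  0.        , 549.18812488, 249.0129407 ],
       [  0.        ,   0.        ,   1.        ]]), 'R': array([[-0.93507827, -0.35408226,  0.01594952],
       [-0.28312169,  0.71909575, -0.63462068],
       [ 0.21323869, -0.59793566, -0.77265918]]), 't': array([0.54716227, 0.24388301, 1.47932337])}
```

View pics/top0.png

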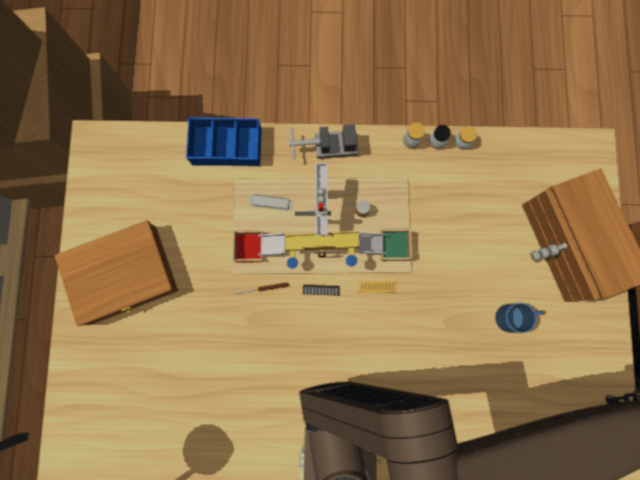

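View pics/side0.png

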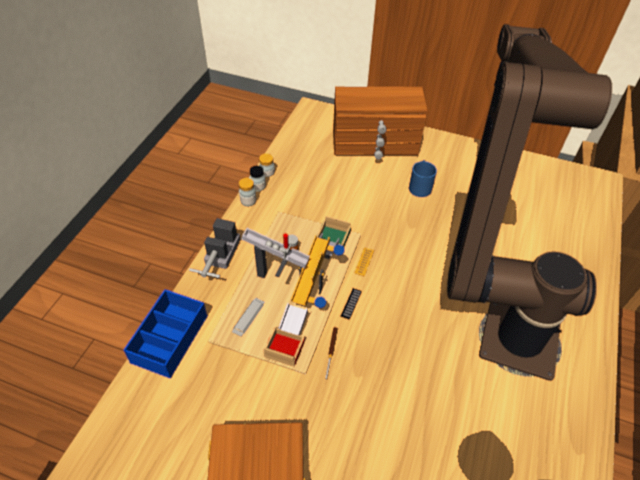

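The top view shows the left pad at about (292,263), the right pad at (352,261), the post at (321,207), the red tray at (247,246) and the green tray at (396,244). Next I'll locate these by colour and known height.

```bash
cat > h.py <<'E'
import numpy as np,cv2
from workcell import env
def ray(n,uv,z):
    c=env.camera_info(n);K,R,t=c['camera_matrix'],np.array(c['R']),np.array(c['t'])
    d=R.T@np.linalg.solve(K,[*uv,1.]);o=-R.T@t
    return o+d*(z-o[2])/d[2]
def blobs(p,lo,hi,amin=8,roi=None):
    m=cv2.inRange(cv2.cvtColor(p,cv2.COLOR_BGR2HSV),lo,hi)
    if roi: 
        q=np.zeros_like(m);a,b,c,e=roi;q[b:e,a:c]=m[b:e,a:c];m=q
    n,_,st,ce=cv2.connectedComponentsWithStats(m)
    return [(ce[i].round(1),st[i]) for i in range(1,n) if st[i][4]>=amin]
E
python3 - <<'E'
from h import *
p=cv2.imread('pics/top0.png')
roi=(225,160,415,275)
for nm,lo,hi,z in(('blue',(100,120,60),(125,255,255),.124),('red',(0,170,90),(6,255,255),.221),('red2',(174,170,90),(180,255,255),.221),('green',(45,60,30),(90,255,255),.012)):
    for c,st in blobs(p,lo,hi,4,roi): print(nm,c,st,ray('top',c,z).round(4))
# base corners
for uv in((235,178),(409,179),(411,273),(234,273)): print(uv,ray('top',uv,.01).round(4))
p=cv2.imread('pics/side0.png')
for nm,lo,hi,z in(('blue',(100,120,60),(125,255,255),.124),('red',(0,170,90),(6,255,255),.196),('red2',(174,170,90),(180,255,255),.196)):
    for c,st in blobs(p,lo,hi,4,(205,210,370,380)): print('side',nm,c,st,ray('side',c,z).round(4))
E
```

```text
blue [228.4 160.9] [225 160   9   5  15] [0.7904 0.31   0.124 ]
blue [245.8 160. ] [235 160  23   2  24] [0.7937 0.2637 0.124 ]
blue [225.8 163.8] [225 163   3   2   4] [0.7823 0.3165 0.124 ]
blue [234.6 163.9] [231 163   8   2   9] [0.7824 0.2931 0.124 ]
blue [351.  260.1] [347 256   9   9  70] [ 0.5296 -0.0183  0.124 ]
blue [291.9 262.5] [288 258   9  10  66] [0.521 0.134 0.124]
red [320.3 205.9] [319 203   4   7  23] [0.6492 0.0626 0.221 ]
red [247.8 245.6] [236 234  25  25 540] [0.5487 0.2352 0.221 ]
green [395.3 244.2] [384 232  24  25 553] [ 0.5906 -0.1485  0.012 ]
(235, 178) [0.7762 0.3105 0.01  ]
(409, 179) [ 0.7811 -0.1895  0.01  ]
(411, 273) [ 0.5103 -0.192   0.01  ]
(234, 273) [0.5024 0.3015 0.01  ]
side blue [338.5 249.5] [334 245  10  10  80] [ 0.5293 -0.0195  0.124 ]
side blue [319.9 302.1] [315 297  11  11  85] [0.5162 0.1613 0.124 ]
side red [285.4 240.2] [283 234   5  14  55] [0.6523 0.0587 0.196 ]
side red [284.2 344.3] [269 334  31  22 427] [0.5357 0.3432 0.196 ]
```

carry_out --pt "3.5 -3.4 0 0 0 2.5 0" --pt "7 -6.8 0 0 0 5 0" --pt "10.5 -10.2 0 0 0 7.5 0" --pt "14 -13.6 0 0 0 10 0" --pt "17.5 -17 0 0 0 12.5 0" --pt "21 -20.4 0 0 0 15 0" --pt "24.5 -23.8 0 0 0 17.5 0" --pt "28 -27.2 0 0 0 19.4 0"

```text
time: 0.9
ee_pos: [0.3981, -0.2854, 0.4043]
ee_rot: [1.0, -0.001, -0.0, -0.0]
ft_force: [0.8, -1.2, 0.8]
gripper_width: 0.0002
grip_force: 0.0
```

carry_out --pt "2 -4 0 0 0 0 0" --pt "4 -8 0 0 0 0 0" --pt "6 -12 0 0 0 0 0" --pt "8 -16 0 0 0 0 0" --pt "10 -20 0 0 0 0 0" --pt "12 -24 0 0 0 0 0" --pt "12.8 -26.8 0 0 0 0 0" --pt "12.8 -26.8 0 0 0 0 0"

```text
time: 1.7
ee_pos: [0.5263, -0.0166, 0.4041]
ee_rot: [1.0, 0.002, -0.0, -0.001]
ft_force: [0.9, 0.9, 0.0]
gripper_width: 0.0002
grip_force: 0.0
```

```bash
python3 - <<'E'
from h import *
s=env.state();print(s['time'],s['ee_pos'],s['ft_force'],env.tip_reach)
p,d=env.snapshot('wrist');cv2.imwrite('pics/w1.png',p)
c=env.camera_info('wrist');print(c)
from scipy.spatial.transform import Rotation as Ro
T=np.eye(4);T[:3,:3]=Ro.from_quat(s['ee_rot']).as_matrix();T[:3,3]=s['ee_pos'];W=T@c['hand_eye']
for nm,lo,hi in(('blue',(100,120,60),(125,255,255)),('red',(0,170,90),(6,255,255))):
  for ce,st in blobs(p,lo,hi,60):
    z=d[int(ce[1]),int(ce[0])]; X=W@[*(z*np.linalg.solve(c['camera_matrix'],[*ce,1.])),1]
    print(nm,ce,st,X[:3].round(4))
E
```

```text
1.7 [ 0.52634055 -0.01658067  0.40413044] [0.91709651 0.87990947 0.01454309] 0.1734
{'camera_matrix': array([[350.51430146,   0.        , 323.0087738 ],
       [  0.        , 350.51430146, 236.21093031],
       [  0.        ,   0.        ,   1.        ]]), 'hand_eye': array([[ 1.36744458e-03, -9.55475265e-01, -2.95068041e-01,
         7.54947929e-02],
       [ 9.99998871e-01,  1.49037088e-03, -1.91716740e-04,
         4.69208410e-04],
       [ 6.22941419e-04, -2.95067445e-01,  9.55476224e-01,
         2.99856214e-02],
       [ 0.00000000e+00,  0.00000000e+00,  0.00000000e+00,
         1.00000000e+00]])}
blue [145.8 219.8] [131 203  31  34 811] [0.5263 0.1336 0.0864]
blue [328.1 228.4] [ 309  209   39   40 1197] [ 0.5307 -0.0204  0.1251]
red [119.5   3.4] [106   0  26  10 178] [0.6457 0.0599 0.2233]
red [ 40.7 149.9] [   3  113   73   78 3403] [0.5789 0.2673 0.0126]
```

View pics/w1.png

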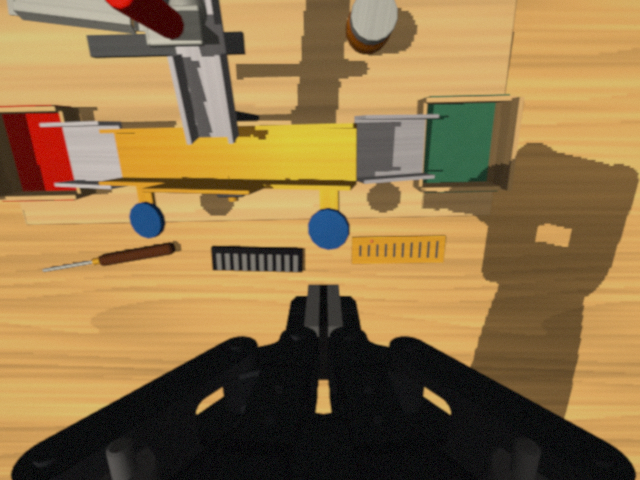

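The wrist view shows the right pad at (328,228), which is about (0.531, -0.020, 0.125) in the world, just ahead of the fingertips. The way down to it is clear.

carry_out --pt "0.2 0.2 3 0 0 0 0" --pt "0.2 0.2 6 0 0 0 0" --pt "0.2 0.2 9 0 0 0 0" --pt "0.2 0.2 10 0 0 0 0" --pt "0.2 0.2 10.7 0 0 0 0" --pt "0.2 0.2 11.3 0 0 0 0" --pt "0.2 0.2 12 0 0 0 0" --pt "0.2 0.2 12.7 0 0 0 0"

```text
time: 2.55
ee_pos: [0.5287, -0.0219, 0.2789]
ee_rot: [1.0, -0.0, 0.002, 0.001]
ft_force: [0.4, -0.8, 2.4]
gripper_width: -0.0001
grip_force: 0.8
```

carry_out --pt "0 0 0.5 0 0 0 0" --pt "0 0 1 0 0 0 0" --pt "0 0 1.5 0 0 0 0" --pt "0 0 1.9 0 0 0 0" --pt "0 0 2.2 0 0 0 0" --pt "0 0 2.4 0 0 0 0" --pt "0 0 2.5 0 0 0 0" --pt "0 0 2.5 0 0 0 0"

```text
time: 3.35
ee_pos: [0.5286, -0.0213, 0.2562]
ee_rot: [1.0, -0.0, -0.001, -0.0]
ft_force: [-7.6, 1.3, 20.4]
gripper_width: 0.0
grip_force: 9.2
```

carry_out --pt "0 0 -1 0 0 0 0" --pt "0 0 -4 0 0 0 0" --pt "0 0 -8 0 0 0 0" --pt "0 0 -12 0 0 0 0" --pt "0 0 -16 0 0 0 0" --pt "0 0 -18 0 0 0 0" --pt "0 0 -18 0 0 0 0" --pt "0 0 -18 0 0 0 0"

```text
time: 4.15
ee_pos: [0.5276, -0.0213, 0.4314]
ee_rot: [1.0, -0.0, -0.001, -0.0]
ft_force: [0.3, 0.4, -0.4]
gripper_width: -0.0001
grip_force: 0.0
```

```bash
cat >> h.py <<'E'
def wrist(name):
    from scipy.spatial.transform import Rotation as Ro
    s=env.state();p,d=env.snapshot('wrist');cv2.imwrite(name,p);c=env.camera_info('wrist')
    print(s['time'],s['ee_pos'])
    T=np.eye(4);T[:3,:3]=Ro.from_quat(s['ee_rot']).as_matrix();T[:3,3]=s['ee_pos'];W=T@c['hand_eye']
    for nm,lo,hi in(('blue',(100,120,60),(125,255,255)),('red',(0,170,90),(6,255,255))):
      for ce,st in blobs(p,lo,hi,60):
        z=d[int(ce[1]),int(ce[0])]; X=W@[*(z*np.linalg.solve(c['camera_matrix'],[*ce,1.])),1]
        print(nm,ce,st,X[:3].round(4))
E
python3 -c "
from h import *
wrist('pics/w2.png')"
```

```text
4.15 [ 0.52760919 -0.02134415  0.43140131]
blue [323.8 208.7] [309 194  30  31 729] [ 0.5307 -0.0222  0.0825]
blue [136.8 226.7] [ 117  209   41   37 1161] [0.5264 0.1286 0.1293]
red [139.6  15.3] [126   0  28  33 732] [0.651  0.0607 0.2218]
red [ 55.4 150.9] [  21  116   68   73 3125] [0.5785 0.2679 0.0125]
```

View pics/w2.png

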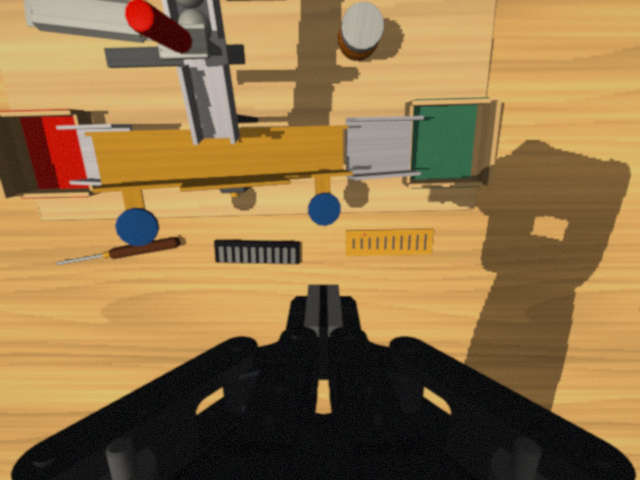

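The gate is fully over: the right pad is at z 0.0825 and the left pad at 0.129. The post's top is at about (0.651, 0.061), at pixel (140,15). I'll go to the post's right side next.

carry_out --pt "4 -1.2 0 0 0 0 0" --pt "8 -2.4 0 0 0 0 0" --pt "12 -3.4 0 0 0 0 0" --pt "12.5 -3.6 0 0 0 0 0" --pt "12.5 -3.6 3 0 0 0 0" --pt "12.5 -3.6 6 0 0 0 0" --pt "12.5 -3.6 7.2 0 0 0 0" --pt "12.5 -3.6 7.2 0 0 0 0"

```text
time: 5.0
ee_pos: [0.6517, 0.0144, 0.3562]
ee_rot: [1.0, -0.0, -0.004, -0.001]
ft_force: [-0.2, 0.0, 0.2]
gripper_width: 0.0
grip_force: 0.0
```

carry_out --pt "0 -1 -0.2 0 0 0 0" --pt "0 -2 -0.2 0 0 0 0" --pt "0 -3 -0.2 0 0 0 0" --pt "0 -4 -0.2 0 0 0 0" --pt "0 -5 -0.2 0 0 0 0" --pt "0 -5.7 -0.2 0 0 0 0" --pt "0 -6.2 -0.2 0 0 0 0" --pt "0 -6.2 -0.2 0 0 0 0"

```text
time: 5.8
ee_pos: [0.6529, 0.0773, 0.3624]
ee_rot: [1.0, -0.0, -0.0, -0.0]
ft_force: [0.2, -0.3, 0.2]
gripper_width: -0.0
grip_force: 0.0
```

carry_out --pt "0 -0.2 0 0 0 0 0" --pt "0 -0.4 0 0 0 0 0" --pt "0 -0.6 0 0 0 0 0" --pt "0 -0.7 0 0 0 0 0" --pt "0 -0.8 0 0 0 0 0" --pt "0 -0.8 0 0 0 0 0" --pt "0 -0.8 0 0 0 0 0" --pt "0 -0.8 0 0 0 0 0"

```text
time: 6.6
ee_pos: [0.6532, 0.0806, 0.3624]
ee_rot: [1.0, -0.001, -0.001, 0.005]
ft_force: [-1.5, -14.8, 0.6]
gripper_width: 0.0004
grip_force: 6.8
```

```bash
python3 -c "
from h import *
p,d=env.snapshot('side');cv2.imwrite('pics/s2.png',cv2.resize(p[200:380,200:400],None,fx=3,fy=3))
print([(c,ray('side',c,.196).round(4)) for c,s in blobs(p,(0,170,90),(6,255,255),4,(205,210,370,380))])"
```

```text
[(array([280.4, 251.9]), array([0.6489, 0.0996, 0.196 ])), (array([284.2, 344.3]), array([0.5357, 0.3432, 0.196 ])), (array([298.6, 352.6]), array([0.4977, 0.3509, 0.196 ])), (array([295.5, 359.5]), array([0.4977, 0.3692, 0.196 ]))]
```

View pics/s2.png

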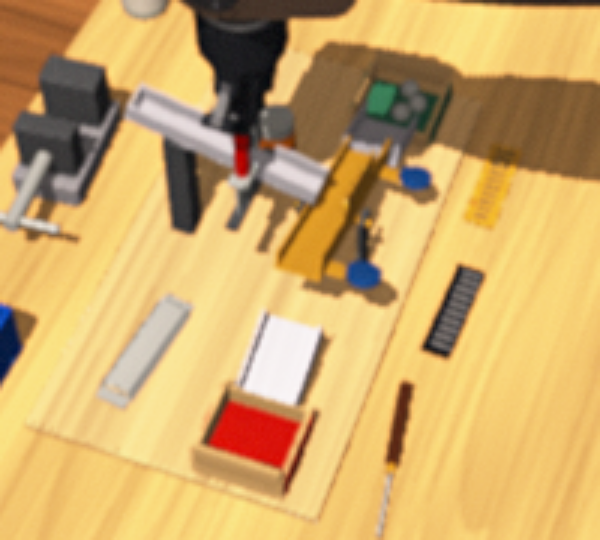

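The post moved about 40 mm and is at its stop (14.8 N). The balls are in the green tray, at about (410,100) in the crop. I'll back off to the right, then lift.

carry_out --pt "0 1 0 0 0 0 0" --pt "0 3 0 0 0 0 0" --pt "0 4 0 0 0 0 0" --pt "0 4 -3 0 0 0 0" --pt "0 4 -7 0 0 0 0" --pt "0 4 -11 0 0 0 0" --pt "0 4 -13 0 0 0 0" --pt "0 4 -13 0 0 0 0"

```text
time: 7.45
ee_pos: [0.6531, 0.0446, 0.498]
ee_rot: [1.0, -0.0, 0.004, -0.0]
ft_force: [0.1, 0.0, 0.6]
gripper_width: -0.0
grip_force: 0.0
```

carry_out --pt "-4 0 0 0 0 0 0" --pt "-8 0 0 0 0 0 0" --pt "-12 0 0 0 0 0 0" --pt "-14 0 0 0 0 0 0" --pt "-14 0 0 0 0 0 0" --pt "-14 0 0 0 0 0 0" --pt "-14 0 0 0 0 0 0" --pt "-14 0 0 0 0 0 0"

```text
time: 8.25
ee_pos: [0.5139, 0.0444, 0.492]
ee_rot: [1.0, -0.0, -0.001, -0.0]
ft_force: [-0.7, 0.4, 0.0]
gripper_width: 0.0001
grip_force: 0.0
```

```bash
python3 -c "
from h import *
wrist('pics/w3.png')"
```

```text
8.25 [0.51389848 0.04441022 0.49204203]
blue [384. 184.] [372 171  25  27 528] [ 0.5309 -0.022   0.0817]
blue [234.  195.9] [219 181  31  31 730] [0.5266 0.1297 0.1288]
red [232.5  21.9] [222  10  22  25 413] [0.6499 0.0984 0.2231]
red [146.3 136.2] [ 115  105   58   66 2467] [0.5791 0.262  0.0131]
```

View pics/w3.png

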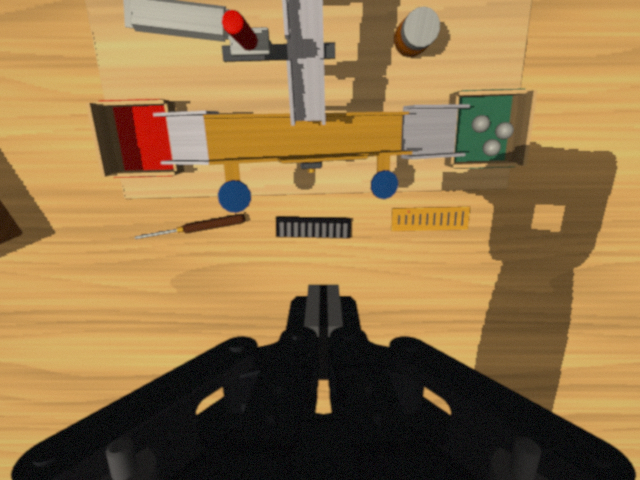

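All three balls are in the green tray at (481,124), (505,130) and (491,148). The gate is still over, and the post has moved left. I'll let the balls settle for a moment, then hand in.

carry_out --pt "0 0 0 0 0 0 0" --pt "0 0 0 0 0 0 0" --pt "0 0 0 0 0 0 0" --pt "0 0 0 0 0 0 0" --pt "0 0 0 0 0 0 0" --pt "0 0 0 0 0 0 0" --pt "0 0 0 0 0 0 0" --pt "0 0 0 0 0 0 0"

```text
time: 9.1
ee_pos: [0.513, 0.0445, 0.4928]
ee_rot: [1.0, -0.0, 0.0, -0.0]
ft_force: [0.1, -0.4, -0.0]
gripper_width: 0.0
grip_force: 0.0
```

```bash
python3 -c "
from workcell import env
print(env.sign_off())"
```

```text
the job is handed in; nothing more can be done
None
```

I handed the job in at about 9 s: all three balls are in the green tray, the gate is fully over to the right, the shutter is open and the arm is clear; the sign-off returned no verdict.

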